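# Set a test damper four clicks out

### The job

Set the damper for the next test: turn its black bar knob clockwise, gently, until the needle valve is on its stop without over-tightening it, then back it off by exactly four clicks, counted by feel since the knob has free play on its shaft. Then throw the lock lever beside it fully over, away from the robot's side, and leave the loose things around undisturbed.

Things in the scene. Friction and masses are not known exactly. Their poses are not given: they have to be found in the camera images.
- stand: bolted-down damper station: dark steel plate 220 (x) x 300 (y) x 12 mm, origin under its centre, x away from the robot at yaw 0. At y = -65 mm an aluminium valve block 86 x 86 mm, top 60 mm above the table, with a damper tube 52 mm thick running from it towards +x, top 63 mm above the table. At x = 0, y = 75 mm the lock lever on its block of 70 x 50 x 25 mm
- adjuster_grip (a point): point to grip on the black bar knob, on its vertical axis, 95 mm above the table. Bar 46 mm long (local x), 12 mm wide (local y), from 24 mm below to 15 mm above this point, on a disc of 44 mm diameter. Clockwise from above closes. It has free play on its shaft of half to two and a half clicks, its amount not told: there it turns almost without torque and the shaft stays. Released, it stays put
- block_top (a point): centre of the valve block's top, under the knob. Inside are even spring clicks, about 18 per turn. At each click the torque climbs over 5 to 9 degrees to 0.2 to 0.3 N m, then drops to almost nothing as the shaft snaps ahead of the knob into the next notch; the knob then runs free for about half a click before the next rise. After a change of direction the free play comes first
- needle_tip (a point): needle tip inside the block, out of sight: 16 mm above the table when closed, only 0.25 mm higher per click. It starts 2 to 4 clicks open. At the closed stop, the torque jumps to 0.45 N m within 4 degrees and does not drop; further on the seat yields like a spring, to 0.75 N m at 12 degrees past the stop: over-tightened. The first click back leaves the closed notch
- seat_insert (a point): the sprung seat insert under the needle, out of sight: 14 mm above the table; pressed down 0.15 mm it is spoilt
- lock (a joint): angle of the lock lever, rad: 0 = unlocked, leaning towards the stand's -x; 1.0 = locked, leaning to its +x, at its stop. It stays where it is left and takes about 1 N at the ball
- lock_tip (a point): centre of the black ball (26 mm diameter) at the top of the lock lever: 70 mm from a pivot that lies along the stand's y at stand x = 0, y = 75 mm, 34 mm above the table; the steel rod has 10 mm diameter
- collar: steel ring 34 mm diameter, 12 mm high, loose on the plate; leave alone; origin at its underside
- spacer: flanged brass spacer, 28 mm diameter, 22 mm high, loose on the plate; leave alone; origin at its underside
- spanner: steel spanner 170 mm long, lying loose on the table; leave alone; origin at its middle
- driver: black screwdriver 200 mm long, lying loose on the table; leave alone; origin at its middle, underside
- parts_bin: red open plastic bin 150 x 100 x 60 mm; leave alone; origin at its underside

How it is judged:
By the outcome, as a careful person would: the job done as asked, in the order asked, and still so for the second after the job is handed in, with the robot touching nothing.
It also fails if it takes over 70 s, if anything falls off the work surface, if the arm or the gripper's body presses on something with over 40 N, if the wrist force passes 120 N, or if a joint passes its speed limit or range.

### The arm

A 6-joint arm with a two-finger parallel gripper is mounted at the origin on the work surface. World frame = base frame: x ahead of the robot, y to its left, z up, the work surface at z = 0. Lengths are in mm, angles in degrees, forces in N, time in s.
With the tool pointing down it reaches from about 350 to 775 mm from the base axis. Payload 7.3 kg.
Tool frame: the origin (TCP) lies at the very end of the fingers, on their centre line; the grasp point (between the pads) lies 19 mm behind it; z points along the fingers, x is the direction in which the jaws open and shut, and the axes are right-handed (so a half turn about z gives the same grasp; the last joint's range is limited). The gripper opens to 92 mm and grips with 3 to 60 N. Pads are 19 mm wide; open, the fingers measure 130 mm over their backs; the gripper's body (75 mm by 190 mm) begins 47 mm behind the grasp point.
Start: joints at [66.119, 19.595, 87.324, -0, 73.075, -8.365], TCP at [140.423, 505.892, 226.741] pointing down, gripper open.
Joint ranges: [-145.02, 145.02], [-44.19, 115.74], [2.07, 154.8], [-57.11, 237.11], [16.16, 152.29], [-177.93, 177.93]. Speed limits (degrees/s): [147.25, 147.25, 180, 180, 180, 180].

### API

Orientations are given as a 3x3 rotation matrix whose columns are the frame's x, y, z axes.
In Python, from cell import sense, imaging, close_job gives the robot as it stands. The module is installed in compiled form; this text tells all that it offers.
- The arm moves only by the shell command python3 -m crank 'ROWS' [FORCE]. ROWS is JSON, a list of rows, each a list of 7 numbers: the turn, a rotation vector about the tool's x, y, z in rad, then the shift along the tool's x, y, z in cm, then the opening in per cent of the stroke, from 0 (shut) to 100 (fully open). In form: [[rx, ry, rz, tx, ty, tz, claw], ...]. A call has 1 to 20 rows; each row is the pose to reach, as a shift and turn from the pose commanded when the call began, along the tool's axes at that moment; what a row does not reach only later rows make up. A row lasts 1/10 s, in which the tool goes at most 50 mm and 8.59 degrees, less where a joint would pass 70% of its speed; a pose out of reach is approached as far as the arm can. A call with a gripper value outside its range is refused whole. The fingers move at their own pace and stop on an object; FORCE is the grip in N (left out, the last holds). Time passes only in rows, so rows that repeat a pose let the fingers close. It gives the time, the measured TCP pose, the force and the opening at its end, in the units of the state.
- sense(): the state, without advancing time (a new reading comes with each control period).
- imaging.camera(name): name is "scene" or "top" or "wrist"; returns a dict with "img" (420x560x3 uint8, red, green, blue), "camera_matrix" (3x3 intrinsics, pixels), "world_from_camera" (4x4, takes a point from camera to world coordinates). Camera axes: x right, y down, z forward; pixel columns grow to the right and rows downward; lengths in mm; the calibration is good to about 2 mm. A picture is of the moment at which its call begins. There is no depth.
- close_job(): hands the job in, once; it reports no verdict.
The state is a dict: "time_s": time; "joint_pos": joint angles; "qd": joint speeds; "joint_torque": joint torques, N m; "ee_pos": TCP position; "orientation": TCP orientation; "force": force on the tool from outside, world axes, zero at the start; "wrist_torque": the same for the moment, N m; "gripper_width": finger opening in mm.
Only numpy, scipy, OpenCV 4.12 (cv2) and the standard library are available. Lean on these libraries where they do the work, as an engineer would, in place of code of your own. Each camera call takes 0.05 s, during which the arm holds its last target.

## Working session

There is one attempt and no reset: what is moved stays moved. The work goes in short steps, Python scripts to look and compute and a shell command to move; the robot and the scene stay as the last step left them, time stands still between calls to the robot, and variables do not carry over. Pictures are saved under pics/ and viewed, and the job is handed in when it is done.

```bash
mkdir -p pics; ls
python3 - <<'E'
from cell import sense, imaging
import cv2,numpy as np
for n in ("scene","top","wrist"):
    c=imaging.camera(n); cv2.imwrite(f"pics/a_{n}.png",c["img"][:,:,::-1])
    print(n,np.round(c["camera_matrix"],1).tolist(),np.round(c["world_from_camera"],3).tolist())
s=sense()
for k,v in s.items(): print(k,np.round(v,3).tolist())
E
```

```text
pics
scene [[380.1, 0.0, 270.8], [0.0, 380.1, 211.8], [0.0, 0.0, 1.0]] [[-0.809, 0.466, -0.358, 895.505], [0.587, 0.646, -0.487, 596.956], [0.005, -0.605, -0.797, 1047.205], [0.0, 0.0, 0.0, 1.0]]
top [[452.9, 0.0, 278.5], [0.0, 452.9, 209.3], [0.0, 0.0, 1.0]] [[0.018, -0.992, 0.125, 289.893], [-0.999, -0.015, 0.029, -4.588], [-0.027, -0.126, -0.992, 1199.858], [0.0, 0.0, 0.0, 1.0]]
wrist [[372.1, 0.0, 278.2], [0.0, 372.1, 208.9], [0.0, 0.0, 1.0]] [[0.267, 0.922, 0.282, 63.643], [0.964, -0.255, -0.079, 527.345], [-0.001, 0.293, -0.956, 383.44], [0.0, 0.0, 0.0, 1.0]]
time_s 0.15
joint_pos [66.121, 19.629, 87.361, -0.001, 73.075, -8.365]
qd [0.086, -0.22, -0.229, 0.077, -0.011, -0.077]
joint_torque [0.001, -43.148, -24.435, 0.072, 0.054, -0.0]
ee_pos [140.292, 505.621, 226.212]
orientation [[0.267, 0.964, -0.0], [0.964, -0.267, -0.001], [-0.001, -0.0, -1.0]]
force [0.065, 0.204, 0.36]
wrist_torque [0.008, -0.009, 0.03]
gripper_width 92.118
```

View pics/a_scene.png

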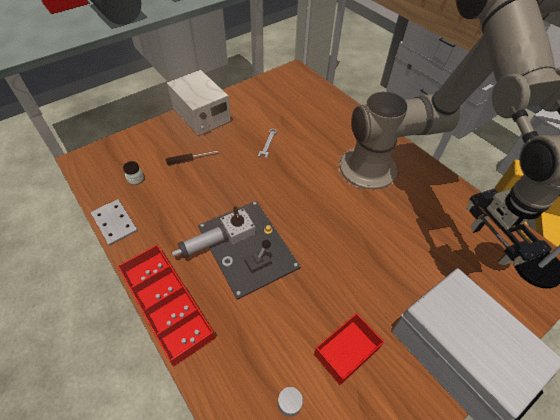

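View pics/a_top.png

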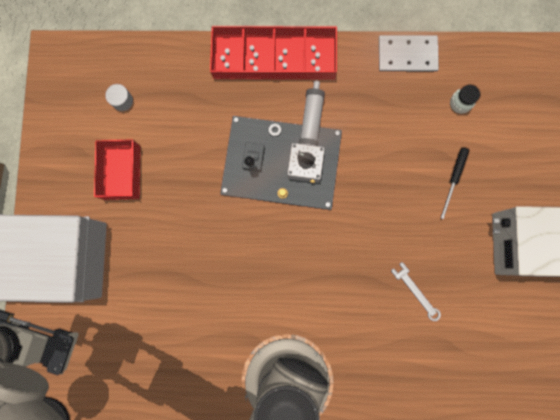

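View pics/a_wrist.png

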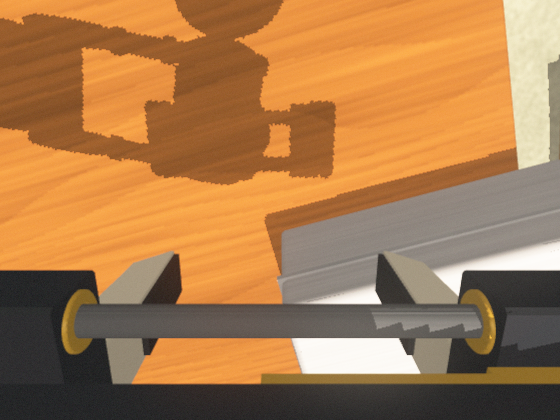

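Top view: plate with screws at about (236,121), (337,133), (328,205), (225,190); knob near (307,158), ball near (250,161). I'll calibrate on the plate and zoom.

```bash
cat > h.py <<'E'
import numpy as np,cv2
from cell import sense,imaging
def ray(c,uv,z):
    K,T=np.array(c["camera_matrix"]),np.array(c["world_from_camera"])
    d=T[:3,:3]@np.linalg.solve(K,[uv[0],uv[1],1.]); o=T[:3,3]
    return o+d*(z-o[2])/d[2]
def proj(c,p):
    K,T=np.array(c["camera_matrix"]),np.array(c["world_from_camera"])
    q=K@(T[:3,:3].T@(np.array(p,float)-T[:3,3])); return q[:2]/q[2]
def tri(cs,uvs):
    A=[];b=[]
    for c,uv in zip(cs,uvs):
        K,T=np.array(c["camera_matrix"]),np.array(c["world_from_camera"])
        d=T[:3,:3]@np.linalg.solve(K,[uv[0],uv[1],1.]); d/=np.linalg.norm(d)
        P=np.eye(3)-np.outer(d,d);A.append(P);b.append(P@T[:3,3])
    return np.linalg.lstsq(np.vstack(A),np.hstack(b),rcond=None)[0]
E
python3 - <<'E'
from h import *
t=imaging.camera("top");s=imaging.camera("scene")
P=[ray(t,p,12)[:2] for p in [(236,121),(337,133),(328,205),(225,190)]]
print(np.round(P,1).tolist(), np.mean(P,0))
P=np.array(P); dx=(P[0]-P[3]+P[1]-P[2]); dy=(P[0]-P[1]+P[3]-P[2])
print(np.degrees(np.arctan2(dx[1],dx[0])),np.degrees(np.arctan2(-dy[0],dy[1])))
def crop(c,x0,y0,w,h,k,n):
    cv2.imwrite(n,cv2.resize(c["img"][y0:y0+h,x0:x0+w,::-1],None,fx=k,fy=k,interpolation=cv2.INTER_CUBIC))
crop(t,210,80,140,140*3//4+20,5.5 if 0 else 5,"pics/b_top.png")
crop(s,170,180,140,120,5,"pics/b_scene.png")
E
```

```text
[[679.9, 149.7], [649.1, -124.1], [453.1, -100.7], [489.5, 173.5]] [567.89084981  24.59857718]
-6.945104939719633 -7.002988254663103
```

View pics/b_top.png

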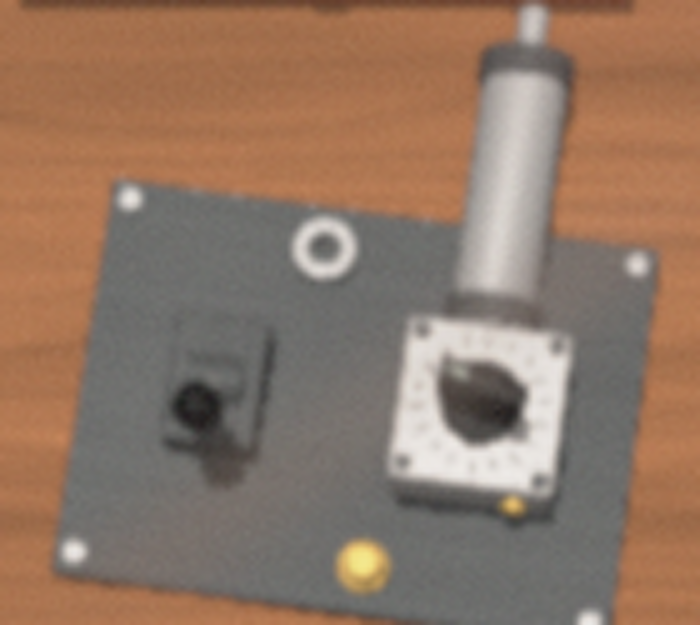

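View pics/b_scene.png

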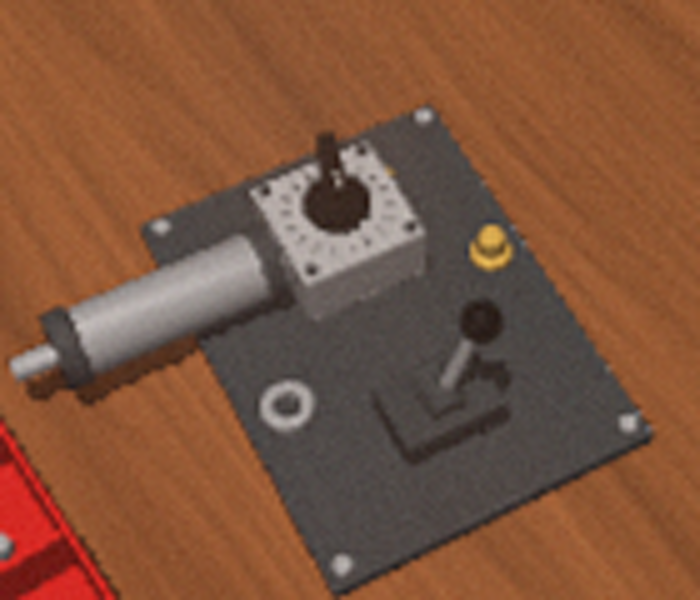

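Stand origin is about (568, 25) with yaw −7°, which puts the knob axis near (560, −40). The bar runs at roughly 55–60° world. I'll move above it with the jaws across the bar and look through the wrist camera.

```bash
python3 -m crank '[[0,0,1.88,-41.4,55.1,0,100],[0,0,1.88,-41.4,55.1,0,100],[0,0,1.88,-41.4,55.1,0,100],[0,0,1.88,-41.4,55.1,0,100],[0,0,1.88,-41.4,55.1,0,100],[0,0,1.88,-41.4,55.1,0,100],[0,0,1.88,-41.4,55.1,0,100],[0,0,1.88,-41.4,55.1,0,100],[0,0,1.88,-41.4,55.1,0,100],[0,0,1.88,-41.4,55.1,0,100],[0,0,1.88,-41.4,55.1,0,100],[0,0,1.88,-41.4,55.1,0,100],[0,0,1.88,-41.4,55.1,0,100],[0,0,1.88,-41.4,55.1,0,100],[0,0,1.88,-41.4,55.1,0,100],[0,0,1.88,-41.4,55.1,0,100],[0,0,1.88,-41.4,55.1,0,100],[0,0,1.88,-41.4,55.1,0,100]]' 60
python3 - <<'E'
from h import *
c=imaging.camera("wrist"); cv2.imwrite("pics/c_wrist.png",c["img"][:,:,::-1])
s=sense();print({k:np.round(v,3).tolist() for k,v in s.items()})
for p in [(560,-40,110),(560,-40,60)]: print(proj(c,p))
E
```

```text
time_s: 2.05
ee_pos: [560.0, -39.2, 227.0]
orientation: [[0.837, -0.547, 0.0], [-0.547, -0.837, 0.0], [-0.0, -0.0, -1.0]]
force: [-0.5, -0.3, 0.6]
gripper_width: 91.8
{'time_s': 2.1, 'joint_pos': [-11.838, 23.422, 81.429, 0.01, 75.131, 21.302], 'qd': [-0.004, 0.003, -0.263, -0.085, 0.023, -0.033], 'joint_torque': [-0.231, -46.722, -24.819, 0.077, 0.001, 0.003], 'ee_pos': [560.163, -39.295, 227.067], 'orientation': [[0.837, -0.547, 0.0], [-0.547, -0.837, 0.0], [0.0, -0.0, -1.0]], 'force': [-0.391, 0.084, -0.171], 'wrist_torque': [-0.103, 0.102, -0.013], 'gripper_width': 91.535}
[279.0280109  204.20441122]
[278.9007955  188.54869214]
```

View pics/c_wrist.png

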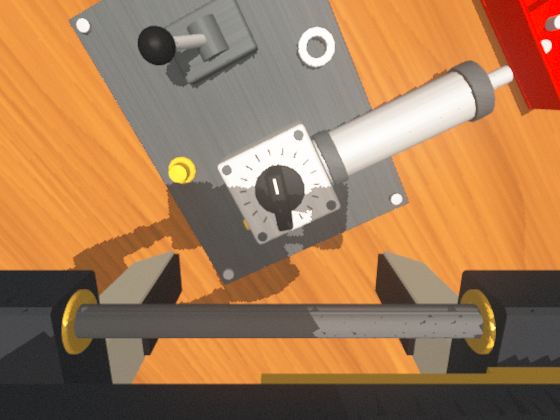

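Run:
```python
from h import *
i=cv2.imread("pics/c_wrist.png")[120:260,205:365]
cv2.imwrite("pics/c_zoom.png",cv2.resize(cv2.convertScaleAbs(i,alpha=1.6,beta=20),None,fx=4,fy=4,interpolation=cv2.INTER_CUBIC))
```

```text
(no output)
```

View pics/c_zoom.png

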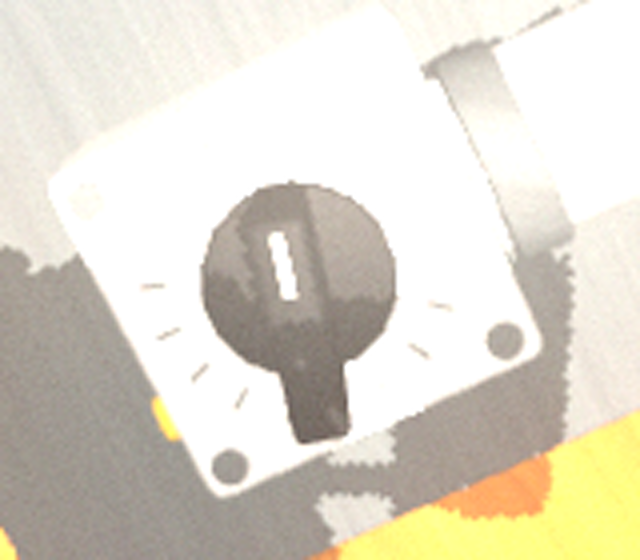

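Run:
```python
from h import *
c=imaging.camera("wrist")
f=lambda a,z=110: ray(c,(a[0]/4+205,a[1]/4+120),z)[:2]
for a,b in [((274,236),(290,298)),((283,360),(300,440)),((343,365),(348,430)),((305,215),(348,430)),((248,220),(300,440))]:
    d=f(b)-f(a); print(np.round(f(a),1),np.round(f(b),1),np.degrees(np.arctan2(d[1],d[0]))%180)
print("block top", [np.round(f(a,60),1) for a in [(85,200),(230,467),(505,340)]], np.mean([f((85,200),60),f((505,340),60)],0))
print("disc",f((299,278),71))
s=sense();R=s["orientation"];print("jaw yaw",np.degrees(np.arctan2(R[1][0],R[0][0])))
```

```text
[567.4 -21.2] [563.3 -33. ] 70.89840690274222
[555.5 -42.6] [549.3 -58.2] 68.27844779019365
[564.6 -49.8] [558.3 -61.6] 61.670239255539585
[574.5 -21.1] [558.3 -61.6] 68.1733155746304
[565. -16.] [549.3 -58.2] 69.50762143541034
block top [array([530.4,  -0.6]), array([522.1, -70.5]), array([591.6, -79. ])] [560.98439098 -39.75511304]
disc [561.75293953 -38.90195607]
jaw yaw -33.14445776511065
```

Bar is at about 69.5°, axis near (561.5, −39.3). I'll turn −0.22 rad, go down 150 mm, and check before closing.

```bash
python3 -m crank '[[0,0,-0.22,0.1,-0.1,4,100],[0,0,-0.22,0.1,-0.1,7.5,100],[0,0,-0.22,0.1,-0.1,11,100],[0,0,-0.22,0.1,-0.1,13.5,100],[0,0,-0.22,0.1,-0.1,15,100],[0,0,-0.22,0.1,-0.1,15,100],[0,0,-0.22,0.1,-0.1,15,100]]' 60
python3 - <<'E'
from h import *
c=imaging.camera("wrist"); cv2.imwrite("pics/d_wrist.png",c["img"][:,:,::-1])
c=imaging.camera("scene"); cv2.imwrite("pics/d_scene.png",cv2.resize(c["img"][150:300,130:330,::-1],None,fx=4,fy=4))
s=sense();print({k:np.round(v,3).tolist() for k,v in s.items()})
E
```

```text
time_s: 2.85
ee_pos: [562.2, -39.7, 77.3]
orientation: [[0.936, -0.352, 0.001], [-0.352, -0.936, -0.0], [0.001, -0.0, -1.0]]
force: [0.6, 0.0, 0.7]
gripper_width: 91.9
{'time_s': 2.95, 'joint_pos': [-11.854, 32.502, 92.056, 0.008, 55.298, 8.745], 'qd': [-0.086, -0.237, 0.032, -0.002, -0.183, -0.053], 'joint_torque': [0.035, -49.284, -19.725, 0.072, 0.036, 0.0], 'ee_pos': [562.816, -40.034, 78.112], 'orientation': [[0.936, -0.352, 0.002], [-0.352, -0.936, -0.0], [0.002, -0.0, -1.0]], 'force': [-0.402, -0.129, 0.758], 'wrist_torque': [-0.069, 0.11, 0.006], 'gripper_width': 92.131}
```

View pics/d_wrist.png

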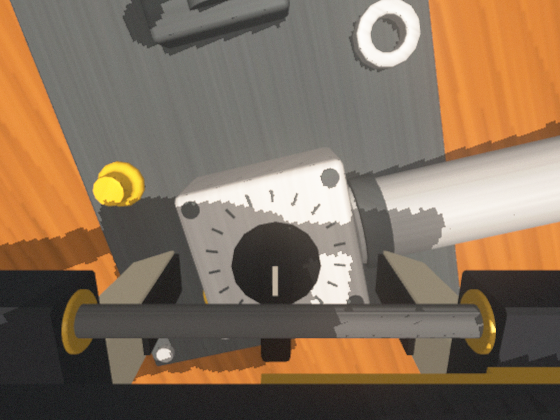

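View pics/d_scene.png

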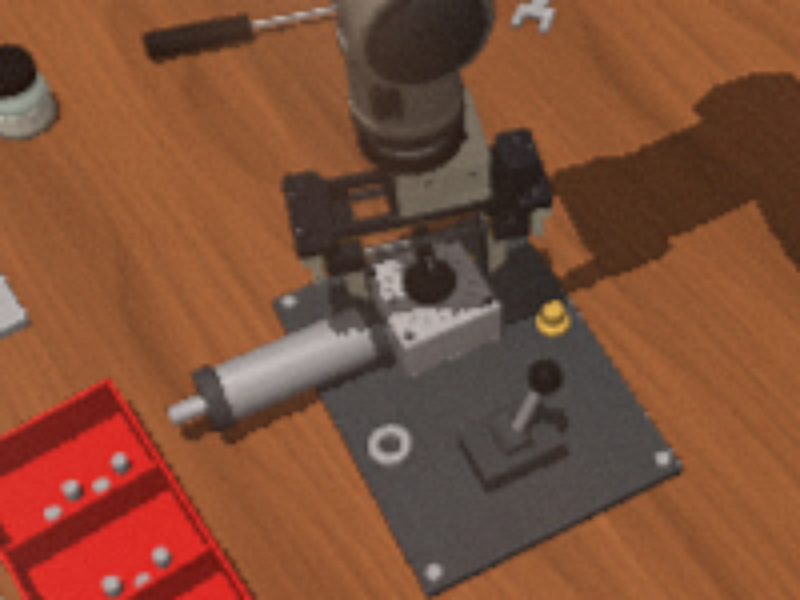

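Bar is vertical in the wrist view (pointer at 275, 268–295), centred between the jaws. Closing.

```bash
cat > m.py <<'E'
from h import *
s=sense();R=np.array(s["orientation"])
print("t%.2f yaw %.2f pos %s F %s M %s w %.1f q6 %.2f tq6 %.3f"%(s["time_s"],np.degrees(np.arctan2(R[1,0],R[0,0])),np.round(s["ee_pos"],1),np.round(s["force"],1),np.round(s["wrist_torque"],3),s["gripper_width"],s["joint_pos"][5],s["joint_torque"][5]))
E
python3 -m crank '[[0,0,0,0,0,0,0],[0,0,0,0,0,0,0],[0,0,0,0,0,0,0],[0,0,0,0,0,0,0],[0,0,0,0,0,0,0]]' 20 >/dev/null; python3 m.py
python3 -m crank '[[0,0,0,0,0,0,0],[0,0,0,0,0,0,0],[0,0,0,0,0,0,0],[0,0,0,0,0,0,0],[0,0,0,0,0,0,0]]' 60 >/dev/null; python3 m.py
```

```text
t3.45 yaw -20.63 pos [562.  -40.1  76.8] F [-0.4 -0.3  0.6] M [-0.119  0.087 -0.008] w 56.6 q6 8.75 tq6 0.000
t3.95 yaw -20.63 pos [562.  -40.1  76.7] F [ 0.6  0.5 -1. ] M [-0.114  0.089  0.005] w 16.7 q6 8.74 tq6 0.000
```

```bash
python3 -m crank '[[0,0,0,0,0,0,0],[0,0,0,0,0,0,0],[0,0,0,0,0,0,0]]' 60 >/dev/null; python3 m.py
python3 -m crank '[[0,0,0,0,0,0,0],[0,0,0,0,0,0,0]]' 60 >/dev/null; python3 m.py;python3 m.py;python3 m.py
```

```text
t4.25 yaw -20.62 pos [561.2 -39.8  76.7] F [-5.3  1.8  3.4] M [0.239 0.974 0.012] w 11.3 q6 8.75 tq6 -0.002
t4.45 yaw -20.62 pos [561.2 -39.8  76.7] F [-4.6  1.8  4.3] M [0.229 1.014 0.007] w 12.0 q6 8.74 tq6 -0.001
t4.45 yaw -20.62 pos [561.2 -39.8  76.7] F [-4.6  1.8  4.3] M [0.229 1.014 0.007] w 12.0 q6 8.74 tq6 -0.001
t4.45 yaw -20.62 pos [561.2 -39.8  76.7] F [-4.6  1.8  4.3] M [0.229 1.014 0.007] w 12.0 q6 8.74 tq6 -0.001
```

Gripped at 12.0 mm. Relieving the 5 N side load, then turning clockwise in 2° steps, reading torque at each one.

```bash
cat > m.py <<'E'
from h import *
s=sense();R=np.array(s["orientation"])
print("t%.2f yaw %.2f q6 %.2f Mz %.3f tq6 %.3f F %s w %.1f"%(s["time_s"],np.degrees(np.arctan2(R[1,0],R[0,0])),s["joint_pos"][5],s["wrist_torque"][2],s["joint_torque"][5],np.round(s["force"],1),s["gripper_width"]))
E
python3 -m crank '[[0,0,0,-0.08,0,0,0],[0,0,0,-0.08,0,0,0]]' >/dev/null; python3 m.py
python3 -m crank '[[0,0,0.035,0,0,0,0]]' >/dev/null; python3 m.py
python3 -m crank '[[0,0,0.035,0,0,0,0]]' >/dev/null; python3 m.py
python3 -m crank '[[0,0,0.035,0,0,0,0]]' >/dev/null; python3 m.py
python3 -m crank '[[0,0,0.035,0,0,0,0]]' >/dev/null; python3 m.py
python3 -m crank '[[0,0,0.035,0,0,0,0]]' >/dev/null; python3 m.py
python3 -m crank '[[0,0,0.035,0,0,0,0]]' >/dev/null; python3 m.py
python3 -m crank '[[0,0,0.035,0,0,0,0]]' >/dev/null; python3 m.py
python3 -m crank '[[0,0,0.035,0,0,0,0]]' >/dev/null; python3 m.py
```

```text
t4.65 yaw -20.62 q6 8.76 Mz -0.017 tq6 0.003 F [-2.7  1.2  2.1] w 11.7
t4.75 yaw -22.66 q6 10.79 Mz 0.001 tq6 -0.773 F [-3.   1.4  3.4] w 11.7
t4.85 yaw -24.72 q6 12.85 Mz -0.018 tq6 -0.479 F [-2.9  1.6  2.5] w 11.8
t4.95 yaw -26.72 q6 14.85 Mz 0.006 tq6 -0.457 F [-3.   1.3  3. ] w 11.7
t5.05 yaw -28.73 q6 16.86 Mz 0.047 tq6 -0.456 F [-3.4  1.4  2.7] w 11.5
t5.15 yaw -30.73 q6 18.86 Mz -0.009 tq6 -0.456 F [-3.1  1.3  3.2] w 11.7
t5.25 yaw -32.74 q6 20.87 Mz 0.000 tq6 -0.456 F [-3.8  1.7  3.7] w 12.1
t5.35 yaw -34.75 q6 22.88 Mz -0.020 tq6 -0.456 F [-2.9  1.1  3.4] w 11.6
t5.45 yaw -36.75 q6 24.88 Mz 0.000 tq6 -0.456 F [-3.4  0.9  2.5] w 11.7
```

```bash
python3 -m crank '[[0,0,0.035,0,0,0,0]]' >/dev/null; python3 m.py
python3 -m crank '[[0,0,0.035,0,0,0,0]]' >/dev/null; python3 m.py
python3 -m crank '[[0,0,0.035,0,0,0,0]]' >/dev/null; python3 m.py
python3 -m crank '[[0,0,0.035,0,0,0,0]]' >/dev/null; python3 m.py
python3 -m crank '[[0,0,0.035,0,0,0,0]]' >/dev/null; python3 m.py
python3 -m crank '[[0,0,0.035,0,0,0,0]]' >/dev/null; python3 m.py
python3 -m crank '[[0,0,0.035,0,0,0,0]]' >/dev/null; python3 m.py
python3 -m crank '[[0,0,0.035,0,0,0,0]]' >/dev/null; python3 m.py
```

```text
t5.55 yaw -38.76 q6 26.89 Mz 0.017 tq6 -0.456 F [-3.7  1.1  3.2] w 11.5
t5.65 yaw -40.76 q6 28.89 Mz 0.024 tq6 -0.456 F [-3.   1.8  3.1] w 11.2
t5.75 yaw -42.77 q6 30.90 Mz 0.035 tq6 -0.456 F [-3.6  1.   2.9] w 11.7
t5.85 yaw -44.77 q6 32.90 Mz 0.031 tq6 -0.456 F [-3.4  1.   3.6] w 11.7
t5.95 yaw -46.78 q6 34.91 Mz 0.061 tq6 -0.456 F [-2.6  1.8  3.1] w 11.8
t6.05 yaw -48.78 q6 36.91 Mz -0.010 tq6 -0.456 F [-4.4  1.5  3.5] w 11.6
t6.15 yaw -50.79 q6 38.92 Mz -0.042 tq6 -0.456 F [-4.1  0.7  2.9] w 11.8
t6.25 yaw -52.79 q6 40.92 Mz -0.016 tq6 -0.456 F [-3.5  2.1  3. ] w 11.5
```

```bash
python3 -m crank '[[0,0,0.035,0,0,0,0]]' >/dev/null; python3 m.py
python3 -m crank '[[0,0,0.035,0,0,0,0]]' >/dev/null; python3 m.py
python3 -m crank '[[0,0,0.035,0,0,0,0]]' >/dev/null; python3 m.py
python3 -m crank '[[0,0,0.035,0,0,0,0]]' >/dev/null; python3 m.py
python3 -m crank '[[0,0,0.035,0,0,0,0]]' >/dev/null; python3 m.py
python3 -m crank '[[0,0,0.035,0,0,0,0]]' >/dev/null; python3 m.py
python3 -m crank '[[0,0,0.035,0,0,0,0]]' >/dev/null; python3 m.py
python3 -m crank '[[0,0,0.035,0,0,0,0]]' >/dev/null; python3 m.py
```

```text
t6.35 yaw -54.80 q6 42.93 Mz 0.046 tq6 -0.455 F [-3.   0.8  2.9] w 11.6
t6.45 yaw -56.79 q6 44.93 Mz 0.082 tq6 -0.317 F [-3.2  1.2  3.6] w 11.8
t6.55 yaw -58.78 q6 46.92 Mz 0.233 tq6 -0.202 F [-3.6  1.5  3.2] w 11.6
t6.65 yaw -60.77 q6 48.92 Mz 0.315 tq6 -0.162 F [-4.3  1.4  3.3] w 11.7
t6.75 yaw -62.78 q6 50.93 Mz 0.230 tq6 -0.225 F [-3.5  1.3  3.7] w 11.7
t6.85 yaw -64.80 q6 52.94 Mz 0.091 tq6 -0.409 F [-3.3  1.3  2.3] w 11.7
t6.95 yaw -66.83 q6 54.96 Mz -0.014 tq6 -0.487 F [-3.6  2.4  2.5] w 11.7
t7.05 yaw -68.83 q6 56.97 Mz 0.020 tq6 -0.450 F [-3.6  0.9  2.8] w 11.9
```

First click, peaking near yaw −61°. tq6 gives a clean signal: baseline −0.456, peak deviation 0.29.

```bash
python3 -m crank '[[0,0,0.035,0,0,0,0]]' >/dev/null; python3 m.py
python3 -m crank '[[0,0,0.035,0,0,0,0]]' >/dev/null; python3 m.py
python3 -m crank '[[0,0,0.035,0,0,0,0]]' >/dev/null; python3 m.py
python3 -m crank '[[0,0,0.035,0,0,0,0]]' >/dev/null; python3 m.py
python3 -m crank '[[0,0,0.035,0,0,0,0]]' >/dev/null; python3 m.py
python3 -m crank '[[0,0,0.035,0,0,0,0]]' >/dev/null; python3 m.py
```

```text
t7.15 yaw -70.84 q6 58.97 Mz -0.043 tq6 -0.475 F [-2.7  1.   2.7] w 11.5
t7.25 yaw -72.85 q6 60.98 Mz -0.016 tq6 -0.455 F [-4.2  1.   2.7] w 11.8
t7.35 yaw -74.85 q6 62.98 Mz -0.013 tq6 -0.456 F [-2.8  1.   3. ] w 11.9
t7.45 yaw -76.84 q6 64.98 Mz 0.190 tq6 -0.312 F [-3.   1.7  2.1] w 11.8
t7.55 yaw -78.83 q6 66.97 Mz 0.264 tq6 -0.200 F [-3.7  0.9  2.1] w 11.4
t7.65 yaw -80.83 q6 68.97 Mz 0.310 tq6 -0.162 F [-2.9  0.9  2.4] w 11.5
```

```bash
python3 -m crank '[[0,0,0.035,0,0,0,0]]' >/dev/null; python3 m.py
python3 -m crank '[[0,0,0.035,0,0,0,0]]' >/dev/null; python3 m.py
```

```text
t7.75 yaw -82.84 q6 70.98 Mz 0.211 tq6 -0.228 F [-3.2  1.7  2.4] w 11.6
t7.85 yaw -84.86 q6 73.00 Mz 0.073 tq6 -0.414 F [-3.3  1.6  1.9] w 11.8
```

Second click has gone over. The next rise is expected from about −95°, and it could be a click or the stop.

```bash
python3 -m crank '[[0,0,0.035,0,0,0,0]]' >/dev/null; python3 m.py
python3 -m crank '[[0,0,0.035,0,0,0,0]]' >/dev/null; python3 m.py
python3 -m crank '[[0,0,0.035,0,0,0,0]]' >/dev/null; python3 m.py
python3 -m crank '[[0,0,0.035,0,0,0,0]]' >/dev/null; python3 m.py
python3 -m crank '[[0,0,0.035,0,0,0,0]]' >/dev/null; python3 m.py
python3 -m crank '[[0,0,0.017,0,0,0,0]]' >/dev/null; python3 m.py
```

```text
t7.95 yaw -86.88 q6 75.01 Mz 0.032 tq6 -0.486 F [-2.6  1.3  2.8] w 11.7
t8.05 yaw -88.89 q6 77.02 Mz 0.043 tq6 -0.449 F [-3.5  1.8  3.2] w 11.4
t8.15 yaw -90.89 q6 79.03 Mz -0.060 tq6 -0.474 F [-3.2  1.2  2.3] w 12.1
t8.25 yaw -92.90 q6 81.03 Mz -0.048 tq6 -0.455 F [-2.9  0.6  2.9] w 11.4
t8.35 yaw -94.91 q6 83.04 Mz 0.039 tq6 -0.453 F [-4.   0.7  2.3] w 11.7
t8.45 yaw -95.85 q6 83.98 Mz 0.020 tq6 0.046 F [-3.9  0.2  3.1] w 11.5
```

```bash
python3 -m crank '[[0,0,0.017,0,0,0,0]]' >/dev/null; python3 m.py
python3 -m crank '[[0,0,0.017,0,0,0,0]]' >/dev/null; python3 m.py
```

```text
t8.55 yaw -96.79 q6 84.93 Mz 0.125 tq6 -0.057 F [-4.2  0.4  2.8] w 11.5
t8.65 yaw -97.78 q6 85.92 Mz 0.209 tq6 -0.024 F [-3.2  1.2  4.2] w 11.9
```

```bash
python3 -m crank '[[0,0,0.017,0,0,0,0]]' >/dev/null; python3 m.py
python3 -m crank '[[0,0,0.017,0,0,0,0]]' >/dev/null; python3 m.py
```

```text
t8.75 yaw -98.76 q6 86.90 Mz 0.208 tq6 0.023 F [-4.4  0.7  3.3] w 11.6
t8.85 yaw -99.75 q6 87.88 Mz 0.246 tq6 0.055 F [-4.1  0.1  3.6] w 11.3
```

```bash
python3 -m crank '[[0,0,0.017,0,0,0,0]]' >/dev/null; python3 m.py
```

```text
t8.95 yaw -100.73 q6 88.87 Mz 0.303 tq6 0.065 F [-4.2  1.2  2.8] w 11.6
```

Slope matches a click, not the stop. Continuing gently.

```bash
python3 -m crank '[[0,0,0.017,0,0,0,0]]' >/dev/null; python3 m.py
python3 -m crank '[[0,0,0.017,0,0,0,0]]' >/dev/null; python3 m.py
python3 -m crank '[[0,0,0.017,0,0,0,0]]' >/dev/null; python3 m.py
```

```text
t9.05 yaw -101.71 q6 89.85 Mz 0.336 tq6 0.049 F [-4.4  0.1  3.6] w 11.7
t9.15 yaw -102.69 q6 90.83 Mz 0.241 tq6 0.004 F [-5.6  0.   2.1] w 11.8
t9.25 yaw -103.68 q6 91.81 Mz 0.130 tq6 -0.072 F [-5.2  0.2  3.7] w 11.8
```

Third click has gone over. On through the free run towards −115°.

```bash
python3 -m crank '[[0,0,0.035,0,0,0,0]]' >/dev/null; python3 m.py
python3 -m crank '[[0,0,0.035,0,0,0,0]]' >/dev/null; python3 m.py
python3 -m crank '[[0,0,0.035,0,0,0,0]]' >/dev/null; python3 m.py
python3 -m crank '[[0,0,0.035,0,0,0,0]]' >/dev/null; python3 m.py
python3 -m crank '[[0,0,0.035,0,0,0,0]]' >/dev/null; python3 m.py
```

```text
t9.35 yaw -105.71 q6 93.84 Mz -0.063 tq6 -0.655 F [-3.7 -0.1  4.2] w 11.6
t9.45 yaw -107.76 q6 95.88 Mz -0.028 tq6 -0.471 F [-4.9  0.4  3. ] w 12.0
t9.55 yaw -109.76 q6 97.88 Mz 0.016 tq6 -0.455 F [-5.4  0.4  3.1] w 11.7
t9.65 yaw -111.77 q6 99.89 Mz -0.003 tq6 -0.455 F [-5.1  0.6  3.2] w 11.9
t9.75 yaw -113.77 q6 101.89 Mz 0.075 tq6 -0.455 F [-4.7 -0.8  2.8] w 11.9
```

```bash
python3 -m crank '[[0,0,0.017,0,0,0,0]]' >/dev/null; python3 m.py
python3 -m crank '[[0,0,0.017,0,0,0,0]]' >/dev/null; python3 m.py
python3 -m crank '[[0,0,0.017,0,0,0,0]]' >/dev/null; python3 m.py
```

```text
t9.85 yaw -114.71 q6 102.83 Mz -0.022 tq6 -0.026 F [-5.4  0.3  3. ] w 11.6
t9.95 yaw -115.62 q6 103.75 Mz 0.301 tq6 0.099 F [-5.4 -0.1  2.8] w 11.9
t10.05 yaw -116.55 q6 104.70 Mz 0.519 tq6 0.263 F [-5.4  0.6  4. ] w 11.8
```

```bash
python3 -m crank '[[0,0,0.017,0,0,0,0]]' >/dev/null; python3 m.py
```

```text
t10.15 yaw -117.52 q6 105.66 Mz 0.507 tq6 0.269 F [-5.6  0.4  3.5] w 11.8
```

```bash
python3 -m crank '[[0,0,0,0,0,0,0]]' >/dev/null; python3 m.py
python3 -m crank '[[0,0,0,0,0,0,0]]' >/dev/null; python3 m.py
```

```text
t10.25 yaw -117.50 q6 105.65 Mz 0.440 tq6 0.645 F [-5.3  0.6  2.9] w 11.5
t10.35 yaw -117.47 q6 105.62 Mz 0.532 tq6 0.501 F [-4.8  1.   2.8] w 11.5
```

Torque jumps to about 0.5 N m within 2–3° and holds without dropping, so this is the stop. Backing off counter-clockwise.

```bash
python3 -m crank '[[0,0,-0.035,0,0,0,0]]' >/dev/null; python3 m.py
python3 -m crank '[[0,0,-0.035,0,0,0,0]]' >/dev/null; python3 m.py
python3 -m crank '[[0,0,-0.035,0,0,0,0]]' >/dev/null; python3 m.py
python3 -m crank '[[0,0,-0.035,0,0,0,0]]' >/dev/null; python3 m.py
python3 -m crank '[[0,0,-0.035,0,0,0,0]]' >/dev/null; python3 m.py
python3 -m crank '[[0,0,-0.035,0,0,0,0]]' >/dev/null; python3 m.py
python3 -m crank '[[0,0,-0.035,0,0,0,0]]' >/dev/null; python3 m.py
python3 -m crank '[[0,0,-0.035,0,0,0,0]]' >/dev/null; python3 m.py
python3 -m crank '[[0,0,-0.035,0,0,0,0]]' >/dev/null; python3 m.py
python3 -m crank '[[0,0,-0.035,0,0,0,0]]' >/dev/null; python3 m.py
```

```text
t10.45 yaw -115.45 q6 103.60 Mz 0.263 tq6 1.110 F [-4.  -0.8  2.6] w 11.8
t10.55 yaw -113.44 q6 101.57 Mz -0.037 tq6 0.446 F [-5.1 -0.7  3.4] w 11.7
t10.65 yaw -111.44 q6 99.57 Mz -0.069 tq6 0.455 F [-5.6 -0.   3.8] w 11.6
t10.75 yaw -109.44 q6 97.57 Mz -0.043 tq6 0.456 F [-6.  -0.5  3.3] w 11.7
t10.85 yaw -107.44 q6 95.56 Mz 0.043 tq6 0.456 F [-5.2  0.1  3.9] w 11.8
t10.95 yaw -105.43 q6 93.55 Mz 0.034 tq6 0.456 F [-4.8  0.2  3.9] w 11.6
t11.05 yaw -103.42 q6 91.55 Mz -0.047 tq6 0.456 F [-4.1  0.6  2.6] w 11.9
t11.15 yaw -101.42 q6 89.54 Mz -0.088 tq6 0.456 F [-5.2 -0.2  3.9] w 11.5
t11.25 yaw -99.41 q6 87.54 Mz -0.058 tq6 0.456 F [-4.8  0.2  3.2] w 11.7
t11.35 yaw -97.41 q6 85.53 Mz 0.012 tq6 0.456 F [-5.4  0.1  3.5] w 11.9
```

```bash
python3 -m crank '[[0,0,-0.035,0,0,0,0]]' >/dev/null; python3 m.py
python3 -m crank '[[0,0,-0.035,0,0,0,0]]' >/dev/null; python3 m.py
python3 -m crank '[[0,0,-0.035,0,0,0,0]]' >/dev/null; python3 m.py
python3 -m crank '[[0,0,-0.035,0,0,0,0]]' >/dev/null; python3 m.py
python3 -m crank '[[0,0,-0.035,0,0,0,0]]' >/dev/null; python3 m.py
```

```text
t11.45 yaw -95.40 q6 83.53 Mz -0.004 tq6 0.456 F [-4.3 -1.   2.9] w 11.9
t11.55 yaw -93.39 q6 81.52 Mz 0.040 tq6 0.456 F [-4.3  0.1  3.7] w 11.7
t11.65 yaw -91.39 q6 79.52 Mz 0.025 tq6 0.456 F [-5.8  0.2  3.7] w 11.7
t11.75 yaw -89.39 q6 77.51 Mz 0.001 tq6 0.456 F [-5.8  0.4  3.4] w 11.6
t11.85 yaw -87.38 q6 75.51 Mz -0.033 tq6 0.456 F [-4.4  0.3  2.6] w 11.4
```

```bash
python3 -m crank '[[0,0,-0.035,0,0,0,0]]' >/dev/null; python3 m.py
python3 -m crank '[[0,0,-0.035,0,0,0,0]]' >/dev/null; python3 m.py
python3 -m crank '[[0,0,-0.035,0,0,0,0]]' >/dev/null; python3 m.py
python3 -m crank '[[0,0,-0.035,0,0,0,0]]' >/dev/null; python3 m.py
python3 -m crank '[[0,0,-0.035,0,0,0,0]]' >/dev/null; python3 m.py
python3 -m crank '[[0,0,-0.035,0,0,0,0]]' >/dev/null; python3 m.py
python3 -m crank '[[0,0,-0.035,0,0,0,0]]' >/dev/null; python3 m.py
python3 -m crank '[[0,0,-0.035,0,0,0,0]]' >/dev/null; python3 m.py
```

```text
t11.95 yaw -85.38 q6 73.50 Mz 0.030 tq6 0.456 F [-4.9  0.7  3.7] w 11.6
t12.05 yaw -83.37 q6 71.49 Mz -0.027 tq6 0.456 F [-5.   0.1  2.7] w 11.4
t12.15 yaw -81.36 q6 69.49 Mz -0.014 tq6 0.456 F [-4.4  0.5  4. ] w 11.6
t12.25 yaw -79.36 q6 67.48 Mz 0.033 tq6 0.456 F [-5.5 -0.2  2.8] w 11.5
t12.35 yaw -77.37 q6 65.49 Mz -0.162 tq6 0.309 F [-4.4  0.3  3.3] w 11.7
t12.45 yaw -75.38 q6 63.49 Mz -0.291 tq6 0.201 F [-4.4 -0.7  3.1] w 11.4
t12.55 yaw -73.38 q6 61.50 Mz -0.306 tq6 0.162 F [-5.6 -0.5  4.7] w 11.7
t12.65 yaw -71.38 q6 59.49 Mz -0.219 tq6 0.227 F [-5.2  0.2  3.5] w 11.5
```

Back-click 1 is going over (peak near −73°). Next one is expected around −53°.

```bash
python3 -m crank '[[0,0,-0.035,0,0,0,0]]' >/dev/null; python3 m.py
python3 -m crank '[[0,0,-0.035,0,0,0,0]]' >/dev/null; python3 m.py
python3 -m crank '[[0,0,-0.035,0,0,0,0]]' >/dev/null; python3 m.py
python3 -m crank '[[0,0,-0.035,0,0,0,0]]' >/dev/null; python3 m.py
python3 -m crank '[[0,0,-0.035,0,0,0,0]]' >/dev/null; python3 m.py
python3 -m crank '[[0,0,-0.035,0,0,0,0]]' >/dev/null; python3 m.py
python3 -m crank '[[0,0,-0.035,0,0,0,0]]' >/dev/null; python3 m.py
python3 -m crank '[[0,0,-0.035,0,0,0,0]]' >/dev/null; python3 m.py
python3 -m crank '[[0,0,-0.035,0,0,0,0]]' >/dev/null; python3 m.py
python3 -m crank '[[0,0,-0.035,0,0,0,0]]' >/dev/null; python3 m.py
python3 -m crank '[[0,0,-0.035,0,0,0,0]]' >/dev/null; python3 m.py
```

```text
t12.75 yaw -69.35 q6 57.47 Mz -0.004 tq6 0.413 F [-4.4  0.5  3.7] w 11.9
t12.85 yaw -67.33 q6 55.45 Mz 0.002 tq6 0.486 F [-4.3  0.8  3.1] w 11.3
t12.95 yaw -65.32 q6 53.45 Mz -0.024 tq6 0.449 F [-5.1  0.5  3.6] w 11.5
t13.05 yaw -63.32 q6 51.44 Mz 0.024 tq6 0.475 F [-5.8  0.8  3.4] w 11.4
t13.15 yaw -61.31 q6 49.44 Mz -0.033 tq6 0.455 F [-4.6  0.3  3.9] w 11.9
t13.25 yaw -59.31 q6 47.43 Mz -0.007 tq6 0.454 F [-4.7  0.2  3.1] w 11.5
t13.35 yaw -57.32 q6 45.43 Mz -0.159 tq6 0.310 F [-4.4  0.7  3.2] w 11.5
t13.45 yaw -55.32 q6 43.44 Mz -0.259 tq6 0.197 F [-4.7 -0.4  3.3] w 12.0
t13.55 yaw -53.33 q6 41.44 Mz -0.311 tq6 0.162 F [-4.7  0.7  2.8] w 11.9
t13.65 yaw -51.32 q6 39.43 Mz -0.221 tq6 0.231 F [-5.  -0.7  4.2] w 11.6
t13.75 yaw -49.30 q6 37.41 Mz -0.004 tq6 0.419 F [-4.7  0.2  3.8] w 11.8
```

Back-click 2 done.

```bash
python3 -m crank '[[0,0,-0.035,0,0,0,0]]' >/dev/null; python3 m.py
python3 -m crank '[[0,0,-0.035,0,0,0,0]]' >/dev/null; python3 m.py
python3 -m crank '[[0,0,-0.035,0,0,0,0]]' >/dev/null; python3 m.py
python3 -m crank '[[0,0,-0.035,0,0,0,0]]' >/dev/null; python3 m.py
python3 -m crank '[[0,0,-0.035,0,0,0,0]]' >/dev/null; python3 m.py
python3 -m crank '[[0,0,-0.035,0,0,0,0]]' >/dev/null; python3 m.py
python3 -m crank '[[0,0,-0.035,0,0,0,0]]' >/dev/null; python3 m.py
python3 -m crank '[[0,0,-0.035,0,0,0,0]]' >/dev/null; python3 m.py
python3 -m crank '[[0,0,-0.035,0,0,0,0]]' >/dev/null; python3 m.py
python3 -m crank '[[0,0,-0.035,0,0,0,0]]' >/dev/null; python3 m.py
```

```text
t13.85 yaw -47.28 q6 35.40 Mz -0.017 tq6 0.486 F [-5.1  0.3  4.2] w 11.4
t13.95 yaw -45.27 q6 33.39 Mz -0.042 tq6 0.449 F [-4.7  0.3  3.4] w 11.5
t14.05 yaw -43.26 q6 31.38 Mz -0.036 tq6 0.472 F [-3.9  0.6  3.8] w 11.6
t14.15 yaw -41.26 q6 29.38 Mz 0.034 tq6 0.455 F [-5.   0.3  3.7] w 11.7
t14.25 yaw -39.25 q6 27.38 Mz -0.079 tq6 0.448 F [-4.6 -0.3  2.9] w 11.7
t14.35 yaw -37.26 q6 25.38 Mz -0.110 tq6 0.308 F [-4.2  0.1  3.6] w 11.4
t14.45 yaw -35.27 q6 23.39 Mz -0.242 tq6 0.195 F [-4.8 -0.5  2.6] w 11.9
t14.55 yaw -33.28 q6 21.39 Mz -0.352 tq6 0.162 F [-4.2  1.2  4.3] w 11.9
t14.65 yaw -31.27 q6 19.38 Mz -0.210 tq6 0.235 F [-4.2 -0.1  3.2] w 11.5
t14.75 yaw -29.25 q6 17.37 Mz -0.057 tq6 0.425 F [-6.3 -0.2  4. ] w 11.8
```

Back-click 3 done. The fourth should peak near −13°.

```bash
python3 -m crank '[[0,0,-0.035,0,0,0,0]]' >/dev/null; python3 m.py
python3 -m crank '[[0,0,-0.035,0,0,0,0]]' >/dev/null; python3 m.py
python3 -m crank '[[0,0,-0.035,0,0,0,0]]' >/dev/null; python3 m.py
python3 -m crank '[[0,0,-0.035,0,0,0,0]]' >/dev/null; python3 m.py
python3 -m crank '[[0,0,-0.035,0,0,0,0]]' >/dev/null; python3 m.py
python3 -m crank '[[0,0,-0.035,0,0,0,0]]' >/dev/null; python3 m.py
python3 -m crank '[[0,0,-0.035,0,0,0,0]]' >/dev/null; python3 m.py
python3 -m crank '[[0,0,-0.035,0,0,0,0]]' >/dev/null; python3 m.py
python3 -m crank '[[0,0,-0.035,0,0,0,0]]' >/dev/null; python3 m.py
python3 -m crank '[[0,0,-0.035,0,0,0,0]]' >/dev/null; python3 m.py
python3 -m crank '[[0,0,-0.017,0,0,0,0]]' >/dev/null; python3 m.py
```

```text
t14.85 yaw -27.23 q6 15.34 Mz 0.027 tq6 0.486 F [-4.7  0.4  2.2] w 12.1
t14.95 yaw -25.22 q6 13.34 Mz -0.006 tq6 0.449 F [-4.8  0.6  3.7] w 11.7
t15.05 yaw -23.21 q6 11.34 Mz 0.006 tq6 0.469 F [-5.8 -0.2  2.9] w 11.6
t15.15 yaw -21.21 q6 9.33 Mz -0.031 tq6 0.454 F [-4.8  0.4  3.2] w 11.6
t15.25 yaw -19.20 q6 7.32 Mz -0.037 tq6 0.439 F [-4.5  0.   2.6] w 11.6
t15.35 yaw -17.21 q6 5.33 Mz -0.122 tq6 0.306 F [-4.7 -0.3  3.9] w 11.7
t15.45 yaw -15.22 q6 3.33 Mz -0.302 tq6 0.192 F [-5.3  0.3  3. ] w 11.8
t15.55 yaw -13.22 q6 1.33 Mz -0.271 tq6 0.162 F [-6.2  1.3  3.5] w 11.5
t15.65 yaw -11.22 q6 -0.67 Mz -0.203 tq6 0.238 F [-5.8  0.4  3.3] w 11.5
t15.75 yaw -9.19 q6 -2.69 Mz -0.055 tq6 0.430 F [-5.8  0.6  3.6] w 12.0
t15.85 yaw -8.21 q6 -3.66 Mz 0.023 tq6 0.083 F [-5.3  0.4  3.2] w 11.5
```

The fourth click snapped over and torque is back to zero, so I'll stop here. Now release, then lift straight up.

```bash
python3 -m crank '[[0,0,0,0,0,0,0],[0,0,0,0,0,0,0]]' >/dev/null; python3 m.py
python3 -m crank '[[0,0,0,0,0,0,50],[0,0,0,0,0,0,50],[0,0,0,0,0,0,50],[0,0,0,0,0,0,50],[0,0,0,0,0,0,50],[0,0,0,0,0,0,50],[0,0,0,0,0,0,50]]' >/dev/null; python3 m.py
```

```text
t16.05 yaw -8.28 q6 -3.60 Mz 0.010 tq6 -0.001 F [-4.8 -0.1  3.6] w 11.8
t16.75 yaw -8.25 q6 -3.62 Mz -0.007 tq6 0.000 F [0.4 0.  0.3] w 45.8
```

```bash
python3 -m crank '[[0,0,0,0,0,-2,50],[0,0,0,0,0,-6,50],[0,0,0,0,0,-11,0],[0,0,0,0,0,-13,0],[0,0,0,0,0,-13,0],[0,0,0,0,0,-13,0]]'
python3 - <<'E'
from h import *
t=imaging.camera("top")
cv2.imwrite("pics/e_top.png",cv2.resize(t["img"][80:215,210:350,::-1],None,fx=4,fy=4,interpolation=cv2.INTER_CUBIC))
s=imaging.camera("scene"); cv2.imwrite("pics/e_scene.png",cv2.resize(s["img"][180:300,170:310,::-1],None,fx=5,fy=5,interpolation=cv2.INTER_CUBIC))
w=imaging.camera("wrist"); cv2.imwrite("pics/e_wrist.png",w["img"][:,:,::-1])
# ball from both initial-view pixels (crops a: top(198,405)/5, scene (481,321)/5) 
print("ball tri",tri([t,s],[(210+198/5,80+405/5),(170+481/5,180+321/5)]))
print("ball ray top z95",ray(t,(210+198/5,80+405/5),95), "scene",ray(s,(170+481/5,180+321/5),95))
E
```

```text
time_s: 17.35
ee_pos: [561.0, -39.8, 206.4]
orientation: [[0.99, -0.143, -0.0], [-0.143, -0.99, 0.0], [-0.0, -0.0, -1.0]]
force: [-0.8, -0.1, -0.3]
gripper_width: 18.5
ball tri [549.25094763 102.64599732  93.76530426]
ball ray top z95 [549.76632494 101.77654901  95.        ] scene [548.96051084 104.10327042  95.        ]
```

View pics/e_wrist.png

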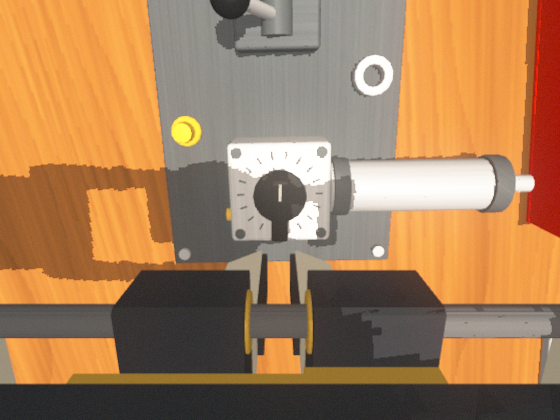

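View pics/e_scene.png

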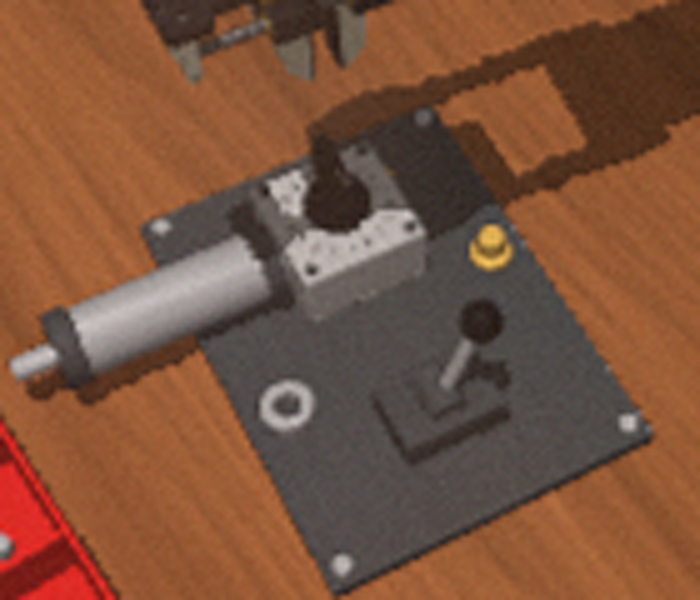

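The bar hasn't moved since release: pointer upright at (280,193) in the wrist view. Ball is at about (547–549, 103, 94). Going to a point 55 mm in front of it with fingers closed.

```bash
python3 -m crank '[[0,0,0,-2.5,-3.5,0,0],[0,0,0,-5,-7.5,0,0],[0,0,0,-7.5,-11.5,0,0],[0,0,0,-8.9,-13.8,0,0],[0,0,0,-8.9,-13.8,0,0],[0,0,0,-8.9,-13.8,4,0],[0,0,0,-8.9,-13.8,8,0],[0,0,0,-8.9,-13.8,11,0],[0,0,0,-8.9,-13.8,12.4,0],[0,0,0,-8.9,-13.8,12.4,0],[0,0,0,-8.9,-13.8,12.4,0]]'
python3 - <<'E'
from h import *
s=imaging.camera("scene"); cv2.imwrite("pics/f_scene.png",cv2.resize(s["img"][180:300,170:310,::-1],None,fx=5,fy=5,interpolation=cv2.INTER_CUBIC))
w=imaging.camera("wrist"); cv2.imwrite("pics/f_wrist.png",w["img"][:,:,::-1])
E
```

```text
time_s: 18.6
ee_pos: [493.2, 109.0, 82.5]
orientation: [[0.99, -0.144, -0.001], [-0.144, -0.99, -0.0], [-0.001, 0.0, -1.0]]
force: [-0.1, -0.0, 0.4]
gripper_width: 0.3
```

View pics/f_wrist.png

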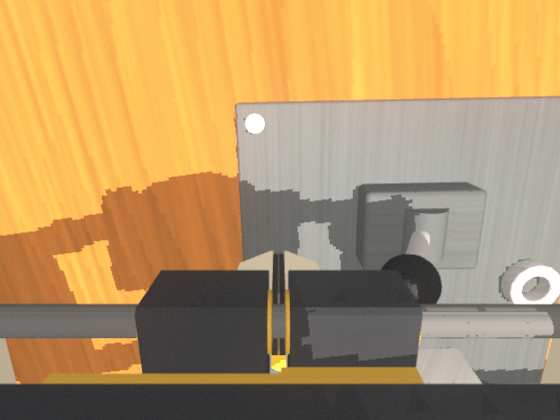

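View pics/f_scene.png

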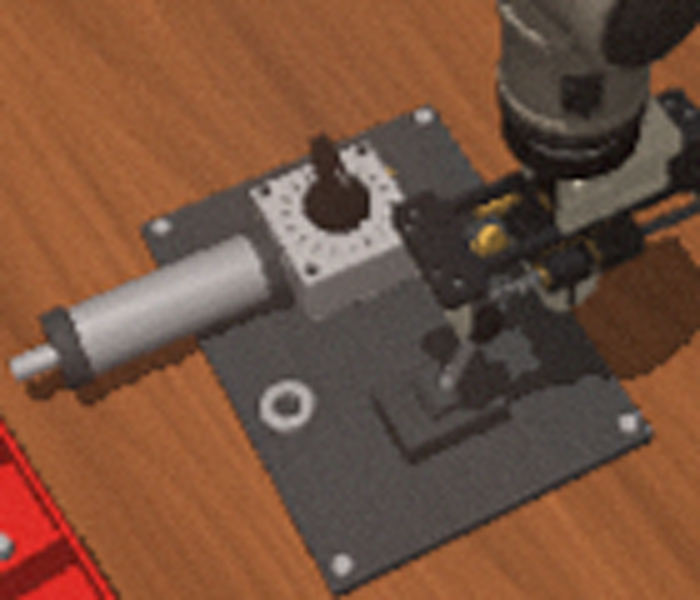

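Run:
```python
from h import *
w=imaging.camera("wrist")
print(ray(w,(410,288),95),proj(w,(493,109,82)))
```

```text
[550.65587173  99.70377669  95.        ] [276.96129319 272.61204766]
```

Aligned with the ball to within about 2 mm. Pushing along stand +x and watching the force.

```bash
python3 -m crank '[[0,0,0,1,0,0,0],[0,0,0,2,0,0,0],[0,0,0,3,-0.05,0,0],[0,0,0,4,-0.1,0,0]]' | tr '\n' ' '; echo
python3 -m crank '[[0,0,0,1,-0.02,0,0]]'| tr '\n' ' '; echo
python3 -m crank '[[0,0,0,1,-0.02,0,0]]'| tr '\n' ' '; echo
python3 -m crank '[[0,0,0,1,-0.02,0,0]]'| tr '\n' ' '; echo
python3 -m crank '[[0,0,0,1,-0.02,0,0]]'| tr '\n' ' '; echo
python3 -m crank '[[0,0,0,0.3,0,0,0]]'| tr '\n' ' '; echo
python3 -m crank '[[0,0,0,0.3,0,0,0]]'| tr '\n' ' '; echo
```

```text
time_s: 19.15 ee_pos: [533.5, 104.7, 82.9] orientation: [[0.99, -0.144, -0.0], [-0.144, -0.99, 0.0], [-0.0, -0.0, -1.0]] force: [-2.0, -0.3, 0.9] gripper_width: -0.0 
time_s: 19.25 ee_pos: [543.5, 103.4, 82.7] orientation: [[0.99, -0.144, -0.0], [-0.144, -0.99, 0.0], [-0.0, -0.0, -1.0]] force: [-2.1, -0.5, 0.8] gripper_width: 0.6 
time_s: 19.35 ee_pos: [553.4, 102.2, 82.6] orientation: [[0.99, -0.143, -0.0], [-0.143, -0.99, 0.0], [-0.0, -0.0, -1.0]] force: [-1.7, 0.1, 0.6] gripper_width: 0.3 
time_s: 19.45 ee_pos: [563.4, 100.9, 82.6] orientation: [[0.99, -0.144, 0.0], [-0.144, -0.99, 0.0], [0.0, -0.0, -1.0]] force: [-1.0, -0.0, 0.5] gripper_width: 0.3 
time_s: 19.55 ee_pos: [573.1, 99.7, 82.5] orientation: [[0.99, -0.144, -0.0], [-0.144, -0.99, 0.0], [-0.0, 0.0, -1.0]] force: [-1.2, 0.8, -1.9] gripper_width: 0.3 
time_s: 19.65 ee_pos: [576.4, 99.2, 82.4] orientation: [[0.99, -0.144, 0.0], [-0.144, -0.99, 0.0], [0.0, -0.0, -1.0]] force: [-1.4, 0.1, -0.9] gripper_width: 0.3 
time_s: 19.75 ee_pos: [578.3, 98.9, 82.3] orientation: [[0.99, -0.144, -0.001], [-0.144, -0.99, 0.0], [-0.001, 0.0, -1.0]] force: [-0.3, 0.8, 0.2] gripper_width: 0.5
```

```bash
python3 -m crank '[[0,0,0,0.2,0,0,0]]'| grep -E 'ee|force'
python3 -m crank '[[0,0,0,0.2,0,0,0]]'| grep -E 'ee|force'
python3 -m crank '[[0,0,0,0.2,0,0,0]]'| grep -E 'ee|force'
```

```text
ee_pos: [580.2, 98.7, 82.5]
force: [-2.2, 0.5, -0.3]
ee_pos: [582.1, 98.4, 82.6]
force: [-0.9, -0.1, -0.9]
ee_pos: [582.6, 98.3, 82.5]
force: [-9.9, 1.3, 4.6]
```

Force rises to 10 N: the stop. One small confirming push, then retreat and lift.

```bash
python3 -m crank '[[0,0,0,0.06,0,0,0],[0,0,0,0.06,0,0,0]]'| grep -E 'ee|force'
python3 -m crank '[[0,0,0,-1,0,0,0],[0,0,0,-3,0,0,0],[0,0,0,-6,0,0,0],[0,0,0,-8,0,0,0],[0,0,0,-8,0,-4,0],[0,0,0,-8,0,-8,0],[0,0,0,-11,0,-12,0],[0,0,0,-13,0,-12,0],[0,0,0,-13,0,-12,0],[0,0,0,-13,0,-12,0]]'| grep -E 'ee|force'
python3 - <<'E'
from h import *
s=imaging.camera("scene"); cv2.imwrite("pics/g_scene.png",cv2.resize(s["img"][180:300,170:310,::-1],None,fx=5,fy=5,interpolation=cv2.INTER_CUBIC))
t=imaging.camera("top"); cv2.imwrite("pics/g_top.png",cv2.resize(t["img"][80:215,210:350,::-1],None,fx=4,fy=4,interpolation=cv2.INTER_CUBIC))
w=imaging.camera("wrist"); cv2.imwrite("pics/g_wrist.png",w["img"][:,:,::-1])
for a in (.5,): print("expect locked ball", proj(w,(611.6,95.3,95.4)),proj(s,(611.6,95.3,95.4)))
E
python3 m.py
```

```text
ee_pos: [582.5, 98.4, 82.5]
force: [-7.7, 1.1, 3.0]
ee_pos: [456.4, 116.7, 203.0]
force: [0.9, 1.0, 0.7]
expect locked ball [489.36615342 205.81658241] [246.89495079 252.74081533]
t21.40 yaw -8.27 q6 13.25 Mz -0.019 tq6 -0.001 F [0.6 0.3 0.4] w 0.3
```

View pics/g_wrist.png

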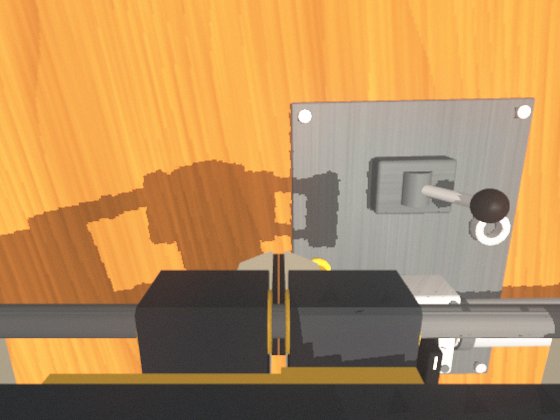

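View pics/g_scene.png

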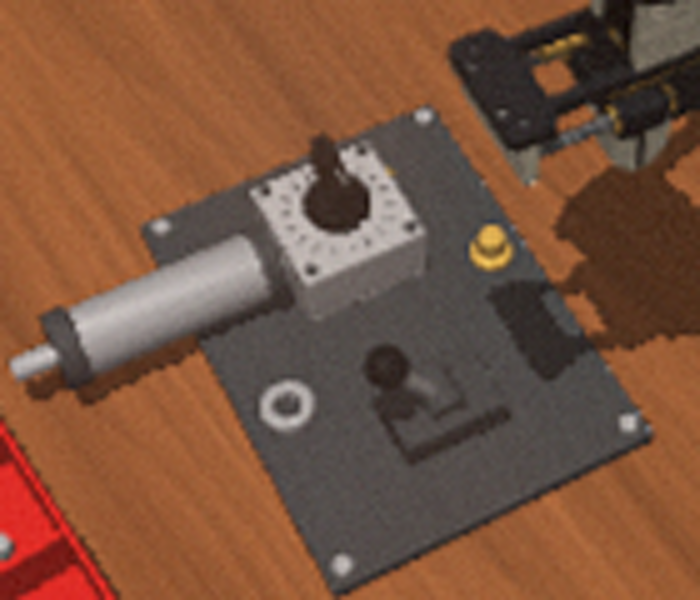

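View pics/g_top.png

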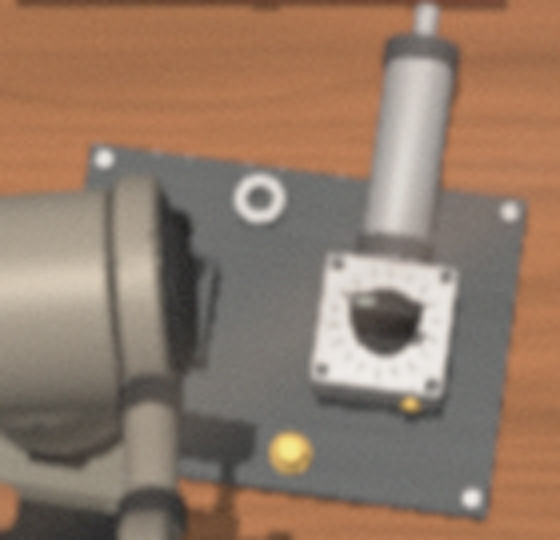

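The ball is at (489,206) in the wrist view; the fully locked prediction is (489.4,205.8). Collar and spacer are where they were, and the robot is clear. Handing in.

```bash
python3 -c "
from cell import close_job
print(close_job())"
```

```text
the job is handed in; nothing more can be done
None
```

The damper is set four clicks open and the lock lever is fully over. The job was handed in at about 21 s of the 70 s allowed; it reports no verdict.

- **Closing:** I turned the knob clockwise through about 35° of free play and three clicks, peaking at about 0.3 N m. The torque then jumped to about 0.5 N m within 2–3° and held there without dropping, which I took as the stop. That is below the 0.75 N m over-tightening limit.
- **Backing off:** Going counter-clockwise, about 38° of free play came first, then four separate rise-and-drop clicks about 20° apart. I stopped in the free run after the fourth with torque back at zero and released the knob. It stayed put.
- **Lock lever:** I pushed it along the stand's +x with the fingers closed until the force rose from about 1–2 N to 10 N. Afterwards the ball was within 1 pixel of the fully locked position in the wrist picture.
- **Surroundings:** The collar and spacer look unmoved in the last pictures. I did not re-check the spanner, screwdriver and bin at the end, but the arm did not work near them. The robot was touching nothing at hand-in.

No check failed. The only disagreement was 2–4 mm between views on where the lever ball started, and it made no difference.

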